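# Load the label-roll tightener and hold its dial on the third notch

## Robot

A 7-joint arm with a two-finger parallel gripper is mounted at the origin on a cart in front of the work surface, level with it; the furniture and walls round the work are solid. World frame = base frame: x ahead of the robot, y to its left, z up, the work surface at z = 0. Lengths are in mm, angles in rad, forces in N, time in s.
With the tool pointing down it reaches from about 400 to 850 mm from the base axis. Payload 6.9 kg.
Tool frame: the origin (TCP) lies at the very end of the fingers, on their centre line; the grasp point (between the pads) lies 19 mm behind it; z points along the fingers, y is the line along which they close (so a half turn about z gives the same grasp; the last joint's range is limited). The gripper opens to 85 mm and grips with 20 to 120 N. Pads are 22 mm wide; open, the fingers measure 114 mm over their backs; the gripper's body (76 mm by 85 mm) begins 54 mm behind the grasp point. The pads swing forward as they close: fully open they stand 13 mm farther back than shut.
Start: joints at [1.224, 0.507, -0.238, 1.5, 0.126, 1.149, -0.155], TCP at [273.399, -562.018, 231.275] pointing down, gripper open.
Joint ranges: [-3.08, 3.08], [-0.24, 2.05], [-1.43, 1.35], [0, 2.5], [-1.52, 4.66], [0.17, 1.96], [-2.89, 2.89]. Speed limits (rad/s): [2.39, 2.39, 3.14, 3.14, 3.14, 3.14, 3.14].

## Interface

Orientations are given as a unit quaternion [w, x, y, z].
In Python, from rig import bot gives the robot as it stands.
- The arm moves only by the tool apply_moves, never from a script. Its argument "motion" is a list of rows, each a list of 3 entries, a list of its own where there are three numbers: the shift along the tool's x, y, z in m, then the turn about the tool's z in rad, then the closure, from 0 (fully open) to 1 (shut). A call has exactly 8 rows; each row is the pose to reach, as a shift and turn from the pose commanded when the call began, along the tool's axes at that moment; what a row does not reach only later rows make up. A row lasts 1/8 s, in which the tool goes at most 62.5 mm and 10.7 degrees, less where a joint would pass 70% of its speed; a pose out of reach is approached as far as the arm can. A call with a gripper value outside its range is refused whole. The fingers move at their own pace and stop on an object; "grip_force" is the grip in N (left out, the last holds). Time passes only in rows, so rows that repeat a pose let the fingers close, or fill a call up. It gives the time, the measured TCP pose, the force, the opening and the grip force at its end, in the units of the state.
- bot.state(): the state, without advancing time (a new reading comes with each control period).
- bot.read_camera(name): name is "side" or "top" or "wrist"; returns (picture, depth): 480x640x3 uint8, red, green, blue; 480x640 float32, mm along the optical axis (not along the pixel's ray), 0 where there is no reading.
- bot.camera_info(name): a dict with "camera_matrix" (3x3 intrinsics, pixels), "origin" and "attitude" of the camera in the world; the wrist camera has in their place "mount" (4x4, takes a point from camera to tool coordinates, whose origin is the TCP and whose axes are the flange's). Camera axes: x right, y down, z forward; pixel columns grow to the right and rows downward; lengths in mm; the calibration is good to about 2 mm. A picture is of the moment at which its call begins: read the wrist's pose just before it. camera_info takes no time and is no camera call.
- bot.finish_job(): hands the job in; it is judged then, once.
Trained networks look in the newest picture that a camera, given by its name, has taken for a name from the list of things; names that differ only in an ending like _2 or _b are one class to them, and where a whole thing is asked for, a point or a joint stands for the part that bears it (a point fixed in the world has none). Each returns a list of dicts, best first, with "score" (0 to 1); they miss things now and then, are a little off and sometimes report something else, mostly with a low value. They report only what shows in the picture. A call takes as long as a camera call.
- bot.boxes_of(camera, thing): "pixel" ([row, column] in pixels, amid what is visible of it).
- bot.masks_of(camera, thing): "mask" (480x640 bool, what is visible of it) and "pixel" ([row, column] in pixels, amid what is visible of it).
The state is a dict: "t": time; "joint_positions": joint angles; "joint_vel": joint speeds; "effort": joint torques, N m; "ee_pos": TCP position; "orientation": TCP orientation; "ft_force": force on the tool from outside, world axes, zero at the start; "torque": the same for the moment, N m; "finger_gap": finger opening in mm; "grasp_force": force on a finger pad.
Only numpy, scipy, OpenCV 4.12 (cv2) and the standard library are available. Lean on these libraries where they do the work, as an engineer would, in place of code of your own. Each camera call takes 0.05 s, during which the arm holds its last target. There are 200 camera calls.

## Task

Stand the white label roll on the base plate between the four posts of the roll tightener, then put the metal disc, knob up, flat on top of the roll between the same posts. Then turn the spring-return dial clockwise past its first two notches to the third and last one and keep it held there: finish while still holding the dial, because it springs back if let go. Leave the marker, the eraser and the red clip where they lie.

Things in the scene. Friction and masses are not known exactly. Their poses are not given: they have to be found in the camera images.
- tightener: The roll tightener: fixed grey base plate 124 x 272 x 12 mm with the four-post nest at its +y end and a grey dial housing (100 x 100 mm, top 30 mm above the worktop) at its -y end. Origin: centre of its underside, on the worktop; z up. The nest's centre is at y = +68 mm, the dial's axis at y = -68 mm. White marks on the housing show the dial's rest position and its three notches.
- nest (a point): On the plate's top (12 mm above the worktop), centre of the nest of four steel posts, 12 mm thick, domed tops 40 mm above here, 29.5 mm from here at 35, 145, 215 and 325 degrees from x, so 47 mm of round space between them. The gaps towards +y and -y are 36 mm wide, towards +x and -x 22 mm: put fingers at +y and -y. Axes as the tightener's.
- dial_grip (a point): Middle of the black dial's upright bar grip, on its vertical turning axis, 49 mm above the worktop. The bar is 46 mm long, 11 mm wide, 20 mm high, on a round plate 54 mm across; this point is 10.5 mm above that plate and 9.5 mm below the bar's top. The frame turns with the dial: x along the bar towards its end with the white line, z up.
- roll_center (a point): Centre of the white label roll, standing on its flat end: a cylinder 44 mm in diameter and 30 mm high, loose, 50 g, z along its axis. Its core hole cannot be used. The much larger brown tape rolls at the back are not it.
- disc_knob (a point): Loose metal disc, 43 mm in diameter and 6 mm thick, with an upright round knob 16 mm in diameter and 24 mm high in the middle of its upper face (30 mm high in all, 100 g). This point is on its axis, 20 mm above its underside, in the knob; z points up along the knob.
- dial (a joint): Turn of the dial in rad, growing clockwise seen from above: 0 at rest, notches felt at 0.42, 0.84 and 1.26, end stop at 1.40. A spring drives it back to 0 from every notch; it takes 0.05 N m at rest and about 0.17 N m at most to turn it.
- marker: Marker pen lying on its side, 17 x 132 x 19 mm, bystander, to be left alone. Origin at the centre of its underside.
- eraser: Eraser, 20 x 44 x 12 mm, bystander, to be left alone. Origin at the centre of its underside.
- clip: Bulldog clip, 43 x 41 x 17 mm, bystander, to be left alone. Origin at the centre of its underside.

How it is judged (in metres and radians):
On the way, in this order (a step that is already met when the one before it is completed fails the run):
1. the roll stands on the plate between the posts, let go (horizontal distance between roll_center and nest below 0.005 m and z of roll_center in the frame of nest below 0.0175 m and angle between roll_center's own z axis and vertical below 0.06 rad and contact force between the fingers and roll below 0.05 N), for 0.2 s.
2. the disc lies flat on the roll between the posts, knob up, let go, with the dial still at rest (horizontal distance between disc_knob and nest below 0.006 m and z of disc_knob in the frame of roll_center between 0.0325 and 0.0375 m and angle between disc_knob's own z axis and vertical below 0.06 rad and contact force between the fingers and disc below 0.05 N and value of joint dial below 0.2 rad), for 0.2 s.
3. the dial is at its third notch (value of joint dial above 1.12 rad), for 0.3 s.
At the end, for the whole second after the job is handed in: The fingers hold the dial at its third notch (joint above 1.12 rad); the roll stands on the plate within 5 mm of the nest's centre, the disc lies knob up on it within 6 mm of the centre (height within 2.5 mm), both level within 0.06 rad and not touched by the robot (value of joint dial above 1.12 rad and contact force between the fingers and dial above 0.5 N and horizontal distance between roll_center and nest below 0.005 m and z of roll_center in the frame of nest below 0.0175 m and angle between each of roll_center, disc_knob's own z axis and vertical below 0.06 rad and horizontal distance between disc_knob and nest below 0.006 m and z of disc_knob in the frame of roll_center between 0.0325 and 0.0375 m and contact force between the arm and disc below 0.05 N and contact force between the arm and roll below 0.05 N); the arm keeps its last pose, push and grip.
It fails at once if the marker, eraser or clip is moved more than 30 mm (distance of any of marker, eraser, clip from where it was at the start of the episode above 0.03 m).
It also fails if it takes over 72 s, if anything falls off the work surface, if the arm or the gripper's body presses on something with over 40 N, if the wrist force passes 120 N, or if a joint passes its speed limit or range.

## Working session

There is one attempt and no reset: what is moved stays moved. The work goes in short steps, Python scripts to look and compute and a tool call to move; the robot and the scene stay as the last step left them, time stands still between calls to the robot, and variables do not carry over. Pictures are saved under pics/ and viewed, at most 10 in all, crops included, and the job is handed in when it is done.

Besides the shell and the picture viewer there is one more tool, called after "Call:" in YAML: its name, and indented under it one key for each argument. apply_moves: Moves the arm, as the interface text tells. Its arguments: {"type":"object","properties":{"motion":{"type":"array"},"grip_force":{"type":"number"}},"required":["motion"]}

```bash
mkdir -p pics
cat > h.py <<'E'
from rig import bot
import numpy as np, cv2
from scipy.spatial.transform import Rotation as R
def q2R(q): return R.from_quat([q[1],q[2],q[3],q[0]]).as_matrix()
def pose(cam,st=None):
    i=bot.camera_info(cam); K=np.array(i["camera_matrix"])
    if cam=="wrist":
        st=st or bot.state(); T=np.eye(4);T[:3,:3]=q2R(st["orientation"]);T[:3,3]=st["ee_pos"]
        M=T@np.array(i["mount"]); return K,M[:3,:3],M[:3,3]
    a=np.array(i["attitude"],float)
    return K,(q2R(a) if a.size==4 else a),np.array(i["origin"],float)
def cloud(cam,depth,st=None):
    K,Rm,o=pose(cam,st); v,u=np.mgrid[:480,:640]
    p=np.stack([(u-K[0,2])/K[0,0]*depth,(v-K[1,2])/K[1,1]*depth,depth],-1)
    return p@Rm.T+o
E
python3 - <<'E'
from h import *
st=bot.state(); print({k:np.round(v,3) for k,v in st.items()})
for c in ["top","side","wrist"]: print(c,bot.camera_info(c))
for c in ["top","side"]:
    p,d=bot.read_camera(c); X=cloud(c,d); cv2.imwrite(f"pics/{c}0.png",p[:,:,::-1])
    for n in ["tightener","dial_grip","roll_center","disc_knob","marker","eraser","clip"]:
        for m in bot.masks_of(c,n)[:2]:
            k=m["mask"]&(d>0); q=X[k]
            print(c,n,round(m["score"],2),np.round(m["pixel"]),k.sum(),np.round(np.median(q,0)) if k.any() else None, np.round(np.percentile(q,[2,98],axis=0)).tolist() if k.any() else None)
E
```

```text
{'t': np.float64(0.0), 'joint_positions': array([ 1.223,  0.508, -0.238,  1.501,  0.126,  1.149, -0.155]), 'joint_vel': array([ 0.002,  0.   , -0.003, -0.   ,  0.002,  0.001,  0.   ]), 'effort': array([-1.0000e-03, -6.2058e+01, -2.1870e+00, -2.4965e+01,  1.3000e-02,
        1.2000e-02, -0.0000e+00]), 'ee_pos': array([ 273.14 , -561.587,  230.41 ]), 'orientation': array([-0.001,  0.974,  0.224, -0.   ]), 'ft_force': array([-0.214,  0.008,  0.367]), 'torque': array([-0.005,  0.022, -0.036]), 'grasp_force': np.float64(0.0), 'finger_gap': np.float64(85.179)}
top {'camera_matrix': array([[504.41006846,   0.        , 323.10788381],
       [  0.        , 504.41006846, 239.02499942],
       [  0.        ,   0.        ,   1.        ]]), 'origin': array([ 476.0707353 ,  -20.75866071, 1169.10210679]), 'attitude': array([-0.02915279,  0.71069048, -0.70251251,  0.02335251])}
side {'camera_matrix': array([[502.68344828,   0.        , 321.79073828],
       [  0.        , 502.68344828, 242.06226541],
       [  0.        ,   0.        ,   1.        ]]), 'origin': array([ 410.51927138, -929.68377212, 
[... 1487 characters left out ...]
-270.0, 16.0]]
side dial_grip 0.58 [274. 335.] 439 [559. -88.  41.] [[535.0, -107.0, 33.0], [583.0, -76.0, 59.0]]
side roll_center 0.58 [342. 315.] 829 [ 504. -291.   23.] [[484.0, -300.0, -0.0], [525.0, -215.0, 31.0]]
side disc_knob 0.43 [224. 285.] 153 [513. 253.   6.] [[495.0, 238.0, -0.0], [530.0, 295.0, 30.0]]
side marker 0.84 [298. 261.] 343 [ 425. -112.   14.] [[414.0, -164.0, 0.0], [435.0, -35.0, 18.0]]
side marker 0.53 [226. 288.] 148 [512. 253.   6.] [[495.0, 238.0, -0.0], [530.0, 280.0, 29.0]]
side eraser 0.43 [249. 252.] 115 [416. 124.  10.] [[400.0, 111.0, 1.0], [432.0, 148.0, 13.0]]
side clip 0.6 [345. 407.] 245 [ 645. -295.    8.] [[630.0, -311.0, -0.0], [664.0, -272.0, 16.0]]
```

View pics/top0.png

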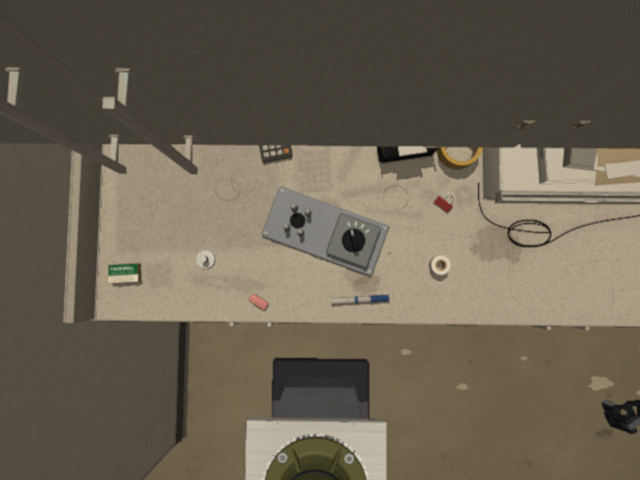

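Run:
```python
from h import *
p,d=bot.read_camera("top"); X=cloud("top",d)
# plate/ housing orientation: heights in region
def box(sel):
    q=X[sel][:,:2].astype(np.float32); return cv2.minAreaRect(q),len(q)
reg=(X[...,0]>450)&(X[...,0]<720)&(X[...,1]>-190)&(X[...,1]<150)&(d>0)
for lo,hi in [(8,16),(26,34),(7,70),(38,70)]:
    s=reg&(X[...,2]>lo)&(X[...,2]<hi); s=cv2.morphologyEx(s.astype(np.uint8),cv2.MORPH_OPEN,np.ones((2,2)))>0
    print(lo,hi,box(s))
c=reg&(X[...,2]>40)
n,l,stt,cen=cv2.connectedComponentsWithStats(c.astype(np.uint8))
for i in range(1,n):
    if stt[i,4]>3: print(stt[i,4],np.round(X[l==i].mean(0)),np.round(X[l==i].max(0)))
```

```text
8 16 (((562.62451171875, -12.61419677734375), (272.1253967285156, 157.86328125), 70.595947265625), 3725)
26 34 (((534.194580078125, -74.69189453125), (100.33872985839844, 145.2697296142578), 70.7868881225586), 1306)
7 70 (((562.6110229492188, -12.652664184570312), (272.2068786621094, 157.86328125), 70.595947265625), 6177)
38 70 (((580.5525512695312, -15.928611755371094), (175.25515747070312, 59.5189323425293), 70.4296646118164), 311)
69633 [624. -18. 809.] [626. 150. 910.]
26 [631.  56.  48.] [638.  62.  53.]
26 [620.  25.  48.] [627.  30.  54.]
24 [586.  72.  49.] [592.  77.  54.]
24 [575.  41.  49.] [581.  45.  54.]
6 [579. -87.  41.] [583. -85.  43.]
131 [558. -78.  55.] [581. -65.  64.]
11 [567. -95.  41.] [575. -89.  43.]
```

```bash
cat >> h.py <<'E'
def go(target,yaw_x=None,st=None):
    """tool-frame shift (m) and turn to bring TCP to world target (mm), tool x at world angle yaw_x (deg)"""
    st=st or bot.state(); Rm=q2R(st["orientation"]); s=Rm.T@(np.array(target)-st["ee_pos"])/1000
    a=np.degrees(np.arctan2(Rm[1,0],Rm[0,0])); t=None
    if yaw_x is not None: t=np.round(-np.radians((yaw_x-a+180)%360-180),4)
    print("shift",np.round(s,4),"turn",t,"yaw",round(a,2),"tcp",np.round(st["ee_pos"],1),"z",np.round(Rm[:,2],4),"j",np.round(st["joint_positions"],2),"t",st["t"])
E
python3 -c "
from h import *
go([505,-278,130],-19.6)"
```

```text
shift [ 0.3325 -0.1541  0.1013] turn 0.7948 yaw 25.94 tcp [ 273.4 -562.   231.3] z [-0. -0. -1.] j [ 1.22  0.51 -0.24  1.5   0.13  1.15 -0.15] t 0.85
```

Call:
apply_moves:
  motion:
    - [[0.02,-0.01,0.006],0.08,0]
    - [[0.07,-0.033,0.02],0.2,0]
    - [[0.125,-0.058,0.037],0.34,0]
    - [[0.18,-0.083,0.054],0.48,0]
    - [[0.235,-0.108,0.07],0.62,0]
    - [[0.285,-0.132,0.087],0.74,0]
    - [[0.32,-0.15,0.097],0.79,0]
    - [[0.333,-0.154,0.1],0.79,0]
  grip_force: 30

```text
t: 1.85
ee_pos: [507.0, -274.7, 130.7]
orientation: [-0.001, 0.986, -0.166, -0.0]
ft_force: [0.4, -0.5, 0.2]
finger_gap: 85.5
grasp_force: 0.0
```

```bash
cat > roll.py <<'E'
from h import *
import sys
st=bot.state(); p,d=bot.read_camera("wrist"); X=cloud("wrist",d,st); cv2.imwrite(sys.argv[1],p[:,:,::-1])
n=sys.argv[2]; zlo,zhi=float(sys.argv[3]),float(sys.argv[4])
for m in bot.masks_of("wrist",n)[:2]:
    k=m["mask"]&(d>0); q=X[k]; s=q[(q[:,2]>zlo)&(q[:,2]<zhi)]
    print(m["score"],m["pixel"],k.sum(),np.median(q,0),len(s))
    if len(s)>10: print("circ",cv2.minEnclosingCircle(s[:,:2].astype(np.float32)),np.percentile(s,[1,50,99],axis=0).round(1).tolist())
go([505,-278,5],-19.6)
E
python3 roll.py pics/w1.png roll_center 24 40
```

```text
0.6 [245.6, 320.8] 3817 [ 506.14795178 -276.37427999   28.55963933] 2924
circ ((504.16241455078125, -275.5204162597656), 22.27901840209961) [[483.7, -296.5, 24.8], [505.4, -276.1, 28.9], [525.5, -255.1, 30.4]]
shift [-0.001   0.0015  0.1261] turn 0.0081 yaw -19.13 tcp [ 506.4 -276.9  131.1] z [ 1.e-04  3.e-04 -1.e+00] j [ 0.5   0.53 -0.06  1.77  0.04  0.85 -1.49] t 1.95
```

Call:
apply_moves:
  motion:
    - [[-0.002,0,0.03],0.008,0]
    - [[-0.002,0,0.075],0.008,0]
    - [[-0.002,0,0.11],0.008,0]
    - [[-0.002,0,0.126],0.008,0]
    - [[-0.002,0,0.126],0.008,0.8]
    - [[-0.002,0,0.126],0.008,0.8]
    - [[-0.002,0,0.126],0.008,0.8]
    - [[-0.002,0,0.126],0.008,0.8]
  grip_force: 30

```text
t: 2.95
ee_pos: [504.3, -278.0, 7.0]
orientation: [0.001, 0.985, -0.172, 0.001]
ft_force: [-1.6, 0.8, 6.9]
finger_gap: 42.7
grasp_force: 30.9
```

```bash
python3 -c "
from h import *
go([603,48.5,130],-19.5); s=bot.state(); print(s['finger_gap'],s['grasp_force'])"
```

```text
shift [-0.0174 -0.3405 -0.1233] turn -0.0051 yaw -19.79 tcp [ 504.3 -278.     7. ] z [ 0.0023 -0.0016 -1.    ] j [ 0.49  0.69 -0.05  1.88  0.06  0.57 -1.51] t 2.95
42.71811341510086 30.91676297073718
```

Call:
apply_moves:
  motion:
    - [[0,0,-0.04],0,0.8]
    - [[0,-0.01,-0.095],0,0.8]
    - [[-0.01,-0.06,-0.123],0,0.8]
    - [[-0.02,-0.12,-0.123],0,0.8]
    - [[-0.03,-0.18,-0.123],0,0.8]
    - [[-0.04,-0.24,-0.123],0,0.8]
    - [[-0.05,-0.295,-0.123],0,0.8]
    - [[-0.057,-0.34,-0.123],-0.005,0.8]

```text
t: 3.95
ee_pos: [565.2, 65.0, 129.2]
orientation: [-0.0, 0.986, -0.168, 0.001]
ft_force: [0.6, -0.5, 0.0]
finger_gap: 42.7
grasp_force: 31.0
```

```bash
cat > nest.py <<'E'
from h import *
import sys,time
bot.read_camera("wrist")
st=bot.state(); p,d=bot.read_camera("wrist"); X=cloud("wrist",d,st); cv2.imwrite(sys.argv[1],p[:,:,::-1])
c=(X[...,2]>46)&(X[...,2]<62)&(d>0)&(np.hypot(X[...,0]-603,X[...,1]-48.5)<55)
n,l,s,_=cv2.connectedComponentsWithStats(c.astype(np.uint8)); P=[]
for i in range(1,n):
    if s[i,4]>15:
        q=X[l==i]; o,r=cv2.minEnclosingCircle(q[:,:2].astype(np.float32)); P.append(o); print(s[i,4],np.round(o,1),round(r,1),np.round(q.mean(0),1),q[:,2].max().round(1))
P=np.array(P)
if len(P)==4: print("centre",P.mean(0)); 
for i in range(len(P)):
  for j in range(i): print(i,j,np.round(np.hypot(*(P[i]-P[j])),1),np.round(np.degrees(np.arctan2(*(P[i]-P[j])[::-1])),1))
for n_ in (["roll_center","disc_knob"]):
  for m in bot.masks_of("wrist",n_)[:1]:
    k=m["mask"]&(d>0); print(n_,m["score"],k.sum()); q=(X[k]-st["ee_pos"])@q2R(st["orientation"])
    print("in tool pct",np.percentile(q,[1,50,99],axis=0).round(1).tolist())
print(st["finger_gap"]); go([603,48.5,60],-19.5)
E
python3 nest.py pics/w2.png
```

```text
372 [631.9  57.7] 5.9 [632.1  57.6  49. ] 52.5
373 [620.6  25.9] 5.9 [620.9  26.1  49.1] 52.7
306 [586.8  73.8] 5.9 [587.1  73.5  49. ] 52.0
302 [575.2  42. ] 5.9 [575.9  42.   49.1] 52.5
centre [603.62786865  49.86164188]
1 0 33.7 -109.6
2 0 47.8 160.3
2 1 58.5 125.2
3 0 58.8 -164.5
3 1 48.1 160.5
3 2 33.8 -110.0
roll_center 0.86 13783
in tool pct [[-20.9, -20.8, -23.0], [4.5, -0.5, -21.3], [21.1, 19.7, 6.9]]
disc_knob 0.57 2261
in tool pct [[-131.2, -180.2, 100.4], [-107.1, -157.0, 124.7], [-92.1, -139.6, 131.4]]
42.37547075580378
shift [0.0406 0.0011 0.0688] turn 0.0026 yaw -19.35 tcp [565.   63.  128.7] z [ 6.e-04  0.e+00 -1.e+00] j [-0.12  0.52 -0.06  1.79  0.04  0.83 -2.1 ] t 4.15
```

View pics/w2.png

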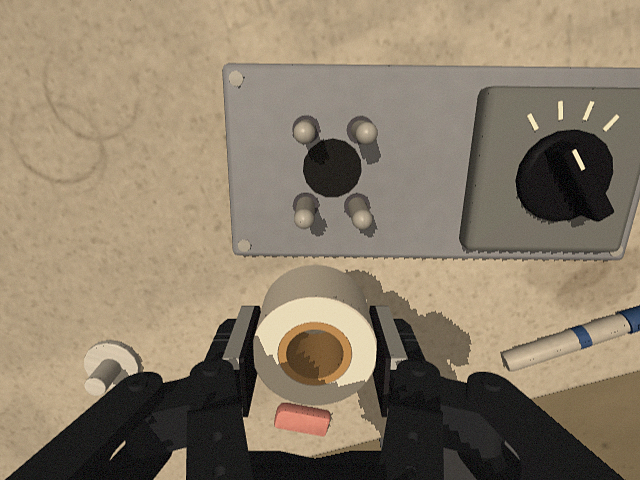

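Call:
apply_moves:
  motion:
    - [[0.015,0,0.01],0.004,0.8]
    - [[0.035,0,0.03],0.004,0.8]
    - [[0.0407,-0.0004,0.05],0.004,0.8]
    - [[0.0407,-0.0004,0.058],0.004,0.8]
    - [[0.0407,-0.0004,0.06],0.004,0.8]
    - [[0.0407,-0.0004,0.06],0.004,0.8]
    - [[0.0407,-0.0004,0.068],0.004,0.8]
    - [[0.0407,-0.0004,0.075],0.004,0.8]

```text
t: 5.15
ee_pos: [603.6, 49.0, 53.2]
orientation: [-0.0, 0.985, -0.171, 0.0]
ft_force: [0.1, -0.2, -1.5]
finger_gap: 42.7
grasp_force: 31.0
```

```bash
python3 -c "
from h import *
go([603.6,49.9,19],-19.6); s=bot.state(); print(s['ft_force'],s['finger_gap'])"
```

```text
shift [-0.0003 -0.0008  0.0342] turn -0.0018 yaw -19.7 tcp [603.6  49.   53.2] z [ 6.e-04  1.e-04 -1.e+00] j [-0.09  0.66 -0.05  1.77  0.05  0.72 -2.08] t 5.15
[ 0.10772387 -0.16900563 -1.53797118] 42.72327195585175
```

Call:
apply_moves:
  motion:
    - [[0,-0.0006,0.008],0,0.8]
    - [[0,-0.0006,0.016],0,0.8]
    - [[0,-0.0006,0.023],0,0.8]
    - [[0,-0.0006,0.029],0,0.8]
    - [[0,-0.0006,0.033],0,0.8]
    - [[0,-0.0006,0.035],0,0.8]
    - [[0,-0.0006,0.035],0,0.8]
    - [[0,-0.0006,0.035],0,0.8]

```text
t: 6.15
ee_pos: [603.5, 49.4, 19.0]
orientation: [-0.0, 0.985, -0.171, 0.0]
ft_force: [-3.2, -0.0, 5.7]
finger_gap: 42.5
grasp_force: 31.6
```

Call:
apply_moves:
  motion:
    - [[0,0,0],0,0.3]
    - [[0,0,0],0,0]
    - [[0,0,0],0,0]
    - [[0,0,-0.01],0,0]
    - [[0,0,-0.045],0,0]
    - [[0,0,-0.08],0,0]
    - [[-0.03,0,-0.1],0,0]
    - [[-0.04,0,-0.11],0,0]

```text
t: 7.15
ee_pos: [565.3, 63.6, 130.1]
orientation: [-0.0, 0.985, -0.171, 0.001]
ft_force: [0.1, 0.0, 0.6]
finger_gap: 85.2
grasp_force: 0.0
```

```bash
cat > chk.py <<'E'
from h import *
import sys
bot.read_camera("wrist")
st=bot.state(); p,d=bot.read_camera("wrist"); X=cloud("wrist",d,st); cv2.imwrite(sys.argv[1],p[:,:,::-1])
N=np.array([603.6,49.9]); r=np.hypot(X[...,0]-N[0],X[...,1]-N[1]); k=(d>0)&(r<23)&(X[...,2]>20)
print("in nest",k.sum(),np.percentile(X[k],[2,50,98],axis=0).round(1).tolist())
s=k&(X[...,2]>38)&(X[...,2]<46); q=X[s]
A=np.c_[q[:,:2]-N,np.ones(len(q))]; print("plane",np.linalg.lstsq(A,q[:,2],rcond=None)[0].round(3), cv2.minEnclosingCircle(q[:,:2].astype(np.float32)))
go([511.5,259,130],-19.6); print(st["finger_gap"])
# dial
g=(d>0)&(np.hypot(X[...,0]-557.5,X[...,1]+78.5)<40)&(X[...,2]>52)&(X[...,2]<64)
if g.sum()>30: print("dial bar",g.sum(),cv2.minAreaRect(X[g][:,:2].astype(np.float32)))
E
python3 chk.py pics/w3.png
```

```text
in nest 3945 [[583.2, 30.5, 24.6], [603.2, 50.1, 40.8], [623.8, 70.1, 42.2]]
plane [-0.0000e+00  1.0000e-03  4.0832e+01] ((602.745361328125, 50.377403259277344), 22.086111068725586)
shift [-0.1172 -0.1658 -0.0003] turn -0.0012 yaw -19.67 tcp [566.1  63.4 129.8] z [ 1.9e-03  4.0e-04 -1.0e+00] j [-0.12  0.52 -0.05  1.79  0.04  0.83 -2.1 ] t 7.25
85.4504285446413
dial bar 1925 ((558.201904296875, -78.16507720947266), (46.46112823486328, 12.014379501342773), 16.344646453857422)
```

Call:
apply_moves:
  motion:
    - [[-0.015,-0.02,0],0,0]
    - [[-0.04,-0.055,0],0,0]
    - [[-0.07,-0.1,0],0,0]
    - [[-0.095,-0.135,0],0,0]
    - [[-0.11,-0.156,0],0,0]
    - [[-0.117,-0.166,0],0,0]
    - [[-0.117,-0.166,0],0,0]
    - [[-0.117,-0.166,0],0,0]

```text
t: 8.25
ee_pos: [512.7, 256.8, 128.0]
orientation: [0.001, 0.985, -0.172, 0.0]
ft_force: [-0.1, 1.1, -1.1]
finger_gap: 85.4
grasp_force: 0.0
```

```bash
cat > disc.py <<'E'
from h import *
import sys
st=bot.state(); p,d=bot.read_camera("wrist"); X=cloud("wrist",d,st); cv2.imwrite(sys.argv[1],p[:,:,::-1])
for m in bot.masks_of("wrist","disc_knob")[:2]: print(m["score"],m["pixel"],m["mask"].sum())
r=(d>0)&(np.hypot(X[...,0]-511,X[...,1]-258)<50)
for lo,hi in [(27,40),(4,9)]:
    q=X[r&(X[...,2]>lo)&(X[...,2]<hi)]; print(lo,len(q))
    if len(q)>10: print(cv2.minEnclosingCircle(q[:,:2].astype(np.float32)),np.percentile(q,[1,50,99],axis=0).round(1).tolist())
go([511,258,9],-19.6)
E
python3 disc.py pics/w4.png
```

```text
0.57 [232.3, 310.4] 2948
27 461
((511.81298828125, 262.21051025390625), 7.9535112380981445) [[504.6, 254.8, 27.2], [512.2, 262.2, 28.8], [519.1, 269.5, 30.3]]
4 1961
((511.7712707519531, 262.2748718261719), 21.283470153808594) [[492.2, 242.5, 4.0], [515.7, 260.2, 5.0], [531.8, 282.1, 7.1]]
shift [-0.0019 -0.0005  0.1192] turn -0.0044 yaw -19.85 tcp [512.6 257.  128.2] z [ 2.e-04 -7.e-04 -1.e+00] j [-0.47  0.53 -0.05  1.78  0.04  0.84 -2.46] t 8.35
```

View pics/w4.png

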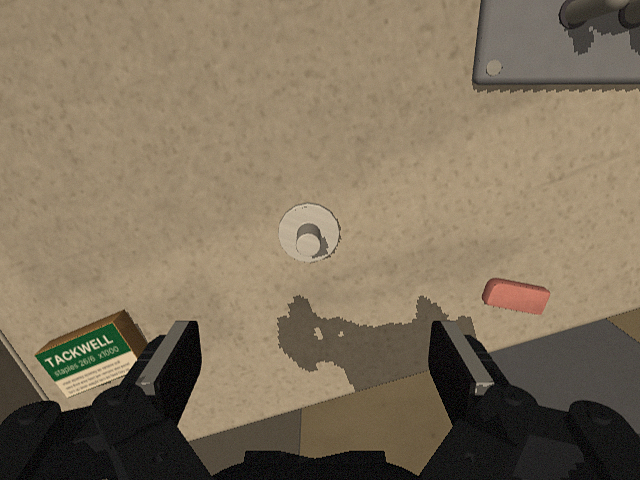

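Call:
apply_moves:
  motion:
    - [[-0.0026,-0.0047,0.03],0,0]
    - [[-0.0026,-0.0047,0.075],0,0]
    - [[-0.0026,-0.0047,0.108],0,0.2]
    - [[-0.0026,-0.0047,0.1195],0,0.3]
    - [[-0.0026,-0.0047,0.1195],0,1]
    - [[-0.0026,-0.0047,0.1195],0,1]
    - [[-0.0026,-0.0047,0.1195],0,1]
    - [[-0.0026,-0.0047,0.1195],0,1]

```text
t: 9.35
ee_pos: [512.0, 264.2, 10.3]
orientation: [-0.001, 0.985, -0.171, 0.001]
ft_force: [0.1, -2.0, 7.2]
finger_gap: 14.0
grasp_force: 29.4
```

```bash
python3 -c "
from h import *
go([603.6-37.7,49.9+13.4,150],-19.6); s=bot.state(); print(s['finger_gap'],s['grasp_force'],s['ft_force'])"
```

```text
shift [ 0.1188  0.1706 -0.1398] turn -0.0023 yaw -19.73 tcp [512.  264.2  10.3] z [ 0.0023  0.001  -1.    ] j [-0.49  0.69 -0.04  1.88  0.05  0.57 -2.48] t 9.35
14.040840099538048 29.44707065820694 [ 0.13215365 -2.02608641  7.2499822 ]
```

Call:
apply_moves:
  motion:
    - [[0,0,-0.03],0,1]
    - [[0,0,-0.08],0,1]
    - [[0.015,0.02,-0.125],0,1]
    - [[0.04,0.06,-0.14],0,1]
    - [[0.075,0.105,-0.14],0,1]
    - [[0.105,0.148,-0.14],0,1]
    - [[0.119,0.17,-0.14],0,1]
    - [[0.119,0.17,-0.14],0,1]

```text
t: 10.35
ee_pos: [566.1, 60.7, 149.2]
orientation: [0.001, 0.985, -0.174, 0.0]
ft_force: [0.2, 0.3, -0.7]
finger_gap: 13.9
grasp_force: 29.5
```

```bash
cat > held.py <<'E'
from h import *
import sys
bot.read_camera("wrist")
st=bot.state(); p,d=bot.read_camera("wrist"); X=cloud("wrist",d,st); cv2.imwrite(sys.argv[1],p[:,:,::-1])
T=(X-st["ee_pos"])@q2R(st["orientation"])
k=(d>0)&(np.hypot(T[...,0],T[...,1])<27)&(T[...,2]>-30)&(T[...,2]<25)
for lo,hi in [(-30,-15),(-5,6),(6,25)]:
    q=T[k&(T[...,2]>lo)&(T[...,2]<hi)]; print(lo,hi,len(q),np.percentile(q,[1,50,99],axis=0).round(1).tolist() if len(q) else "")
m=bot.masks_of("wrist","disc_knob")[:1]
if m:
    q=T[m[0]["mask"]&(d>0)]; print(m[0]["score"],len(q),np.percentile(q,[1,50,99],axis=0).round(1).tolist())
    f=q[(q[:,2]>1)&(q[:,2]<10)]; A=np.c_[f[:,:2],np.ones(len(f))]
    s=np.linalg.lstsq(A,f[:,2],rcond=None)[0]; print("plane",s.round(3),cv2.minEnclosingCircle(f[:,:2].astype(np.float32)))
print(st["finger_gap"]); go([603.6,49.9,65],-19.6)
E
python3 held.py pics/w5.png
```

```text
-30 -15 3460 [[-9.6, -20.7, -29.7], [5.2, -0.5, -19.1], [9.7, 19.3, -15.2]]
-5 6 3094 [[-0.1, -20.4, -4.7], [9.7, -0.5, 5.2], [20.8, 19.2, 6.0]]
6 25 941 [[-0.4, -21.0, 6.0], [15.0, -0.9, 6.5], [21.8, 19.6, 10.5]]
0.98 5964 [[-47.5, -21.3, -19.4], [7.9, -0.9, 5.0], [21.3, 19.4, 150.0]]
plane [ 6.300e-02 -1.000e-03  4.847e+00] ((1.1148425340652466, -0.6660925149917603), 21.347814559936523)
13.591445808583979
shift [0.0411 0.0018 0.084 ] turn -0.0006 yaw -19.63 tcp [565.5  65.3 149. ] z [ 1.0e-04  1.1e-03 -1.0e+00] j [-0.12  0.5  -0.05  1.77  0.03  0.88 -2.1 ] t 10.5
```

View pics/w5.png

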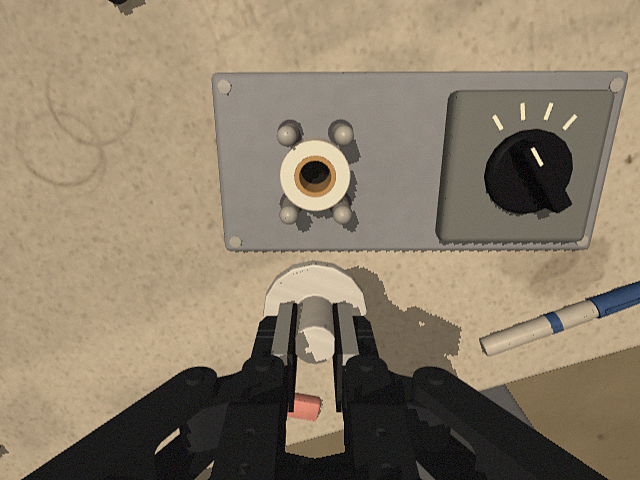

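Call:
apply_moves:
  motion:
    - [[0.015,0.001,0.015],0,1]
    - [[0.033,0.0016,0.045],0,1]
    - [[0.0405,0.0016,0.07],0,1]
    - [[0.0405,0.0016,0.081],0,1]
    - [[0.0405,0.0016,0.082],0,1]
    - [[0.0405,0.0016,0.082],0,1]
    - [[0.0405,0.0016,0.082],0,1]
    - [[0.0405,0.0016,0.082],0,1]

```text
t: 11.5
ee_pos: [603.6, 48.7, 67.6]
orientation: [-0.0, 0.985, -0.171, 0.001]
ft_force: [0.1, -0.5, -0.3]
finger_gap: 14.0
grasp_force: 29.5
```

```bash
python3 -c "
from h import *
go([603.4,49.9,52.3],-19.6); s=bot.state(); print(s['ft_force'],s['finger_gap'])"
```

```text
shift [-0.0006 -0.0011  0.0153] turn -0.002 yaw -19.72 tcp [603.6  48.7  67.6] z [ 1.2e-03  2.0e-04 -1.0e+00] j [-0.09  0.64 -0.05  1.75  0.04  0.75 -2.07] t 11.5
[ 0.08247594 -0.49896973 -0.28990381] 13.96066688292826
```

Call:
apply_moves:
  motion:
    - [[-0.0005,-0.001,0],0,1]
    - [[-0.0005,-0.001,0.002],0,1]
    - [[-0.0005,-0.001,0.005],0,1]
    - [[-0.0005,-0.001,0.008],0,1]
    - [[-0.0005,-0.001,0.011],0,1]
    - [[-0.0005,-0.001,0.014],0,1]
    - [[-0.0005,-0.001,0.016],0,1]
    - [[-0.0005,-0.001,0.016],0,1]

```text
t: 12.5
ee_pos: [603.3, 49.6, 52.3]
orientation: [-0.0, 0.985, -0.171, 0.0]
ft_force: [-3.9, -0.0, 12.7]
finger_gap: 14.1
grasp_force: 30.8
```

Call:
apply_moves:
  motion:
    - [[0,0,-0.0005],0,0.6]
    - [[0,0,-0.0005],0,0.3]
    - [[0,0,-0.0005],0,0.2]
    - [[0,0,-0.015],0,0]
    - [[0,0,-0.05],0,0]
    - [[0,0,-0.085],0,0]
    - [[-0.03,0,-0.1],0,0]
    - [[-0.04,0,-0.1],0,0]

```text
t: 13.5
ee_pos: [565.2, 63.9, 152.9]
orientation: [-0.001, 0.985, -0.171, 0.001]
ft_force: [0.7, -0.5, -0.1]
finger_gap: 85.3
grasp_force: 0.0
```

```bash
sed -i 's/>38)&(X\[...,2\]<46/>44)\&(X[...,2]<51/' chk.py; sed -i 's/^go.*/go([558.2,-78.2,135],-163.7)/' chk.py; python3 chk.py pics/w6.png
```

```text
in nest 3937 [[584.8, 30.9, 36.2], [606.2, 49.2, 47.1], [623.8, 69.2, 71.6]]
plane [-0.     0.    46.939] ((603.589111328125, 50.20632553100586), 21.519792556762695)
shift [0.0415 0.1358 0.0162] turn 2.5139 yaw -19.66 tcp [564.9  63.7 151.3] z [ 2.e-04  2.e-04 -1.e+00] j [-0.12  0.49 -0.05  1.77  0.03  0.88 -2.1 ] t 13.6
dial bar 1615 ((558.0256958007812, -77.90762329101562), (46.592529296875, 11.66807746887207), 16.25208282470703)
```

View pics/w6.png

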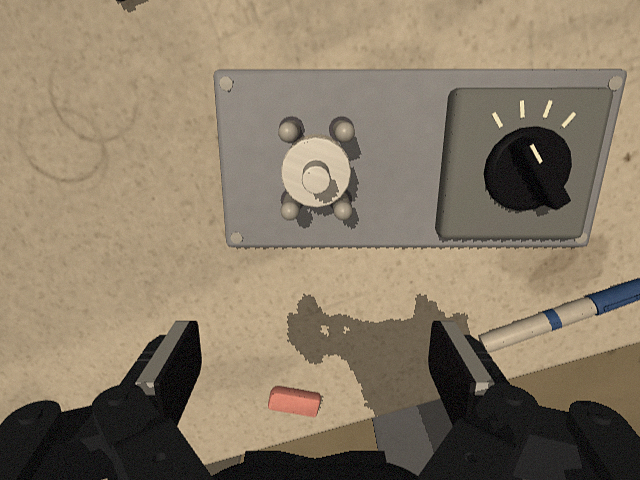

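Call:
apply_moves:
  motion:
    - [[0.005,0.02,0],-0.08,0]
    - [[0.015,0.05,0.01],-0.22,0]
    - [[0.025,0.085,0.025],-0.36,0]
    - [[0.035,0.115,0.04],-0.5,0]
    - [[0.041,0.132,0.055],-0.6,0]
    - [[0.0414,0.1356,0.06],-0.628,0]
    - [[0.0414,0.1356,0.06],-0.628,0]
    - [[0.0414,0.1356,0.06],-0.628,0]

```text
t: 14.6
ee_pos: [559.3, -77.2, 91.2]
orientation: [-0.0, 0.99, 0.142, 0.0]
ft_force: [1.1, -0.9, 0.8]
finger_gap: 85.6
grasp_force: 0.0
```

```bash
python3 -c "
from h import *
go([558.1,-78,41.5],16.3)"
```

```text
shift [-0.0014  0.0005  0.0497] turn -0.0004 yaw 16.27 tcp [559.3 -77.2  91.2] z [ 8.e-04  5.e-04 -1.e+00] j [ 0.23  0.57 -0.21  1.84  0.17  0.75 -1.36] t 14.6
```

Call:
apply_moves:
  motion:
    - [[-0.0012,0.0005,0.02],0,0]
    - [[-0.0012,0.0005,0.04],0,0.2]
    - [[-0.0012,0.0005,0.05],0,0.3]
    - [[-0.0012,0.0005,0.05],0,0.6]
    - [[-0.0012,0.0005,0.05],0,1]
    - [[-0.0012,0.0005,0.05],0,1]
    - [[-0.0012,0.0005,0.05],0,1]
    - [[-0.0012,0.0005,0.05],0,1]
  grip_force: 80

```text
t: 15.6
ee_pos: [558.5, -79.8, 41.9]
orientation: [0.001, 0.99, 0.141, 0.001]
ft_force: [0.1, -1.6, 6.3]
finger_gap: 8.8
grasp_force: 79.6
```

```bash
python3 -c "
from h import *
go([558.1,-78,41.5],16.3); s=bot.state(); print(s['ft_force'],s['torque'],s['finger_gap'],s['grasp_force'])"
```

```text
shift [ 0.0001 -0.0019  0.0004] turn -0.0012 yaw 16.23 tcp [558.5 -79.8  41.9] z [ 2.e-03 -7.e-04 -1.e+00] j [ 0.22  0.63 -0.19  1.89  0.19  0.64 -1.38] t 15.6
[ 0.09338114 -1.62266729  6.32034136] [-0.27180916  0.1361273   0.07662828] 8.812088136982892 79.59236741065979
```

Call:
apply_moves:
  motion:
    - [[0,0,0],0.08,1]
    - [[0,0,0],0.2,1]
    - [[0,0,0],0.33,1]
    - [[0,0,0],0.46,1]
    - [[0,0,0],0.58,1]
    - [[0,0,0],0.68,1]
    - [[0,0,0],0.7,1]
    - [[0,0,0],0.7,1]

```text
t: 16.6
ee_pos: [558.6, -79.1, 41.9]
orientation: [-0.0, 0.978, -0.207, 0.001]
ft_force: [-0.5, -0.4, 6.4]
finger_gap: 9.6
grasp_force: 79.7
```

```bash
python3 -c "
from h import *
go([558.1,-78,41.5],16.3-76.2); s=bot.state(); print(s['ft_force'],s['torque'],s['finger_gap'],s['grasp_force'])"
```

```text
shift [-0.0009 -0.0008  0.0004] turn 0.6291 yaw -23.85 tcp [558.6 -79.1  41.9] z [ 0.0022 -0.     -1.    ] j [ 0.09  0.63  0.01  1.89 -0.01  0.62 -1.88] t 16.6
[-0.51551874 -0.43143535  6.38932672] [0.09091162 0.10818512 0.07188641] 9.588402607732888 79.68262195587158
```

Call:
apply_moves:
  motion:
    - [[0,0,0],0.08,1]
    - [[0,0,0],0.2,1]
    - [[0,0,0],0.33,1]
    - [[0,0,0],0.46,1]
    - [[0,0,0],0.57,1]
    - [[0,0,0],0.64,1]
    - [[0,0,0],0.64,1]
    - [[0,0,0],0.64,1]

```text
t: 17.6
ee_pos: [559.0, -78.7, 41.9]
orientation: [-0.001, 0.864, -0.504, 0.001]
ft_force: [-0.2, 1.1, 5.7]
finger_gap: 8.6
grasp_force: 79.7
```

Run:
```python
from h import *
go([558.1,-78,41.5],16.3-76.2); s=bot.state(); print(s['ft_force'],s['torque'],s['finger_gap'],s['grasp_force'])
p,d=bot.read_camera("wrist"); a=p[:,:,::-1]
X=cloud("wrist",d,s); cv2.imwrite("pics/w7.png",a)
g=(d>0)&(np.hypot(X[...,0]-603.6,X[...,1]-50)<21)&(X[...,2]>44)&(X[...,2]<51); q=X[g]
print(g.sum(), q.mean(0) if g.any() else '')
p,d=bot.read_camera("top"); X=cloud("top",d); g=(d>0)&(np.hypot(X[...,0]-603.6,X[...,1]-50)<25); print(np.median(X[g],0))
```

```text
shift [-0.001   0.0005  0.0004] turn -0.0099 yaw -60.47 tcp [559.  -78.7  41.9] z [ 2.9e-03  5.0e-04 -1.0e+00] j [-0.03  0.64  0.19  1.89 -0.2   0.63 -2.34] t 17.6
[-0.23295424  1.05790459  5.73316741] [ 0.21524144 -0.08426135  0.13415413] 8.64075222780434 79.68136668205261
0 
[624.56798111  49.92606149 821.48105844]
```

View pics/w7.png

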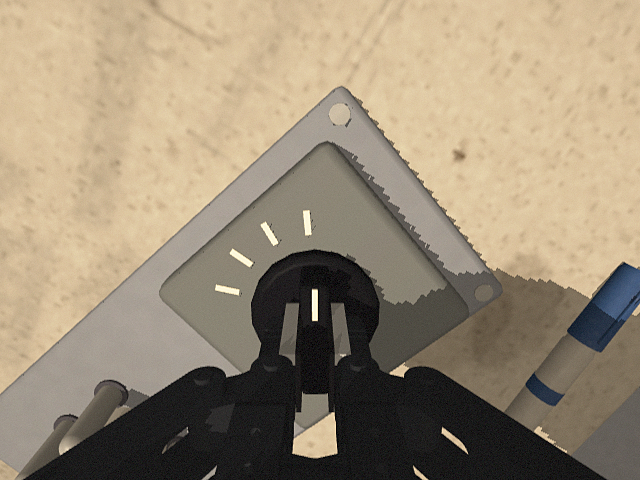

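Call:
apply_moves:
  motion:
    - [[0,0,0],0,1]
    - [[0,0,0],0,1]
    - [[0,0,0],0,1]
    - [[0,0,0],0,1]
    - [[0,0,0],0,1]
    - [[0,0,0],0,1]
    - [[0,0,0],0,1]
    - [[0,0,0],0,1]

```text
t: 18.7
ee_pos: [559.0, -78.6, 41.9]
orientation: [-0.001, 0.864, -0.504, 0.001]
ft_force: [0.1, 1.7, 5.1]
finger_gap: 8.8
grasp_force: 79.7
```

```bash
python3 -c "
from rig import bot
s=bot.state(); print(s['finger_gap'],s['grasp_force'],s['orientation']); print(bot.finish_job())"
```

```text
8.81371030095544 79.67822313308716 [-0.00100305  0.86397947 -0.50352487  0.00108286]
the job is handed in; nothing more can be done
None
```

I handed the job in at about 19 s, and no verdict came back: the roll and disc measured level and within about 1 mm of the nest's centre just after placing (not re-measured after the turn), the gripper holds the dial at its third notch (about 1.34 rad by the tool's turn), and the arm never went near the marker, eraser or clip.

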